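# Stage two framed prints for packing

## Robot

A 7-joint arm with a two-finger parallel gripper is mounted at the origin on the work surface. World frame = base frame: x ahead of the robot, y to its left, z up, the work surface at z = 0. Lengths are in mm, angles in rad, forces in N, time in s.
With the tool pointing down it reaches from about 400 to 850 mm from the base axis. Payload 4.5 kg.
Tool frame: the origin (TCP) lies at the very end of the fingers, on their centre line; the grasp point (between the pads) lies 19 mm behind it; y points along the fingers, x is the direction in which the jaws open and shut, and the axes are right-handed (so a half turn about y gives the same grasp; the last joint's range is limited). The gripper opens to 85 mm and grips with 20 to 120 N. Pads are 22 mm wide; open, the fingers measure 114 mm over their backs; the gripper's body (76 mm by 85 mm) begins 54 mm behind the grasp point. The pads swing forward as they close: fully open they stand 13 mm farther back than shut.
Start: joints at [1.172, 0.689, -0.195, 1.565, 0.157, 0.902, -0.215], TCP at [262.165, -567.383, 231.317] pointing down, gripper open.
Joint ranges: [-3.01, 3.01], [-0.46, 2.08], [-1.47, 1.51], [0.13, 2.56], [-1, 4.14], [0.04, 2.09], [-2.66, 2.66]. Speed limits (rad/s): [2.57, 2.57, 3.14, 3.14, 3.14, 3.14, 3.14].

## Interface

Orientations are given as a rotation vector (axis times angle).
In Python, from cell import manip gives the robot as it stands. The module is installed in compiled form; this text tells all that it offers.
- The arm moves only by the tool play_rows, never from a script. Its argument "increments" is text: rows parted by semicolons, each of 7 numbers parted by spaces: the shift along the tool's x, y, z in m, then the turn, a rotation vector about the tool's x, y, z in rad, then the opening in per cent of the stroke, from 0 (shut) to 100 (fully open). In form: dx dy dz ax ay az fingers; .... A call has 1 to 10 rows; each row shifts and turns the commanded pose from where the row before left it, along the tool's axes as they then stand; what a row does not reach is not made up. A row lasts 1/12 s, in which the tool goes at most 41.7 mm and 7.16 degrees, less where a joint would pass 70% of its speed; a pose out of reach is approached as far as the arm can. A call is refused whole if a number of a shift passes 0.0417 or a number of a turn 0.125, either way. A call with a gripper value outside its range is refused whole. The fingers move at their own pace and stop on an object; the grip force is fixed at half the most. Time passes only in rows, so rows that do not move let the fingers close. It gives the time, the measured TCP pose, the force and the opening at its end, in the units of the state.
- manip.get_state(): the state, without advancing time (a new reading comes with each control period).
- manip.camera(name): name is "scene" or "top"; returns the picture (480x640x3 uint8, blue, green, red); there is no depth.
- manip.camera_info(name): a dict with "fx", "fy", "cx", "cy" (pixels), "extrinsics" (4x4, takes a point from camera to world coordinates). Camera axes: x right, y down, z forward; pixel columns grow to the right and rows downward; lengths in mm; the calibration is good to about 2 mm. A picture is of the moment at which its call begins. camera_info takes no time and is no camera call.
- manip.job_done(): hands the job in, once; it reports no verdict.
The state is a dict: "time_s": time; "joints": joint angles; "qvel": joint speeds; "tau": joint torques, N m; "tcp_pos": TCP position; "eef_rot": TCP orientation; "contact_force": force on the tool from outside, world axes, zero at the start; "moment": the same for the moment, N m; "finger_gap": finger opening in mm.
Only numpy, scipy, OpenCV 4.12 (cv2) and the standard library are available. Lean on these libraries where they do the work, as an engineer would, in place of code of your own. Each camera call takes 0.05 s, during which the arm holds its last target. There are 200 camera calls.

## Task

First move the parcel out of the way from in front of the low plywood backstop, setting it flat on the floor of the grey tray. Then take the large framed print out of its slotted block and lean it against the backstop, picture outwards, foot on the bench a little out from the board so that it stands steadily at roughly 15 degrees from upright; next lean the small print beside it in the same way, the two side by side, square to the board, within its length and not touching. Finally stand the steel weight on the bench right up against the middle of the large print's lower front edge so it cannot slip, never letting a print fall over and leaving the other things on the bench where they are.

Things in the scene. Friction and masses are not known exactly. Their poses are not given: they have to be found in the camera images.
- backstop: fixed low wall of plywood, 360 mm long, 100 mm high, 18 mm thick, standing on the bench, held by two brackets on its rear. Origin: on the bench under the middle of its front face. x points horizontally out of the front face (away from the robot; the prints stand on this side, leaning back towards the robot), y along the wall, z up. The front face is the plane x = 0, from y = -180 to 180 mm and z = 0 to 100 mm; a print rests with its back on the front top edge.
- block_a: fixed slotted timber block 50 (x) x 100 (y) x 52 (z) mm holding one of the prints upright. Origin: centre of the underside. The slot runs along y, is 20 mm wide, open at the ends and at the top; its floor is 12 mm above the bench, its sides reach 52 mm
- block_b: second slotted timber block, the same as block_a; which block holds which print varies
- large_frame: large framed print, a rigid dark wooden slab 14 mm thick (x), 160 mm wide (y), 220 mm tall (z), about 0.42 kg, starting upright in a block. Origin: centre of the underside (middle of its lower edge and of its thickness). x points out of the picture side, y along the width, z from lower to upper edge. It can be pinched across its thickness at the middle of the upper edge
- small_frame: small framed print, 14 mm thick (x), 120 mm wide (y), 180 mm tall (z), about 0.28 kg, otherwise like the large one, axes and origin likewise
- large_frame_toe (a point): middle of the large print's lower front edge (picture side); axes as the print's
- large_frame_top (a point): middle of the large print's upper edge, 220 mm from its origin
- small_frame_top (a point): middle of the small print's upper edge, 180 mm from its origin
- parcel: small closed brown carton, 90 (x) x 56 (y) x 45 (z) mm, about 0.22 kg, starting on the bench in front of the backstop with its long side pointing roughly away from it. Origin: centre of the underside; z up
- tray: fixed open grey plastic tray, 150 (x) x 200 (y) x 35 (z) mm outside, walls and floor 5 mm. Origin: centre of the underside; the parcel fits with its long side along the tray's y (or x)
- weight: plain upright steel cylinder, 44 mm across, 50 mm high, 0.5 kg. Origin: centre of the underside; z up
- tape_roll: bystander, to be left alone: roll of brown tape lying flat, 100 mm across, 48 mm high
- tape_gun: bystander, to be left alone: hand tape dispenser standing on its steel base, about 160 x 30 x 80 mm
- cutter: bystander, to be left alone: black box cutter, 140 x 22 x 14 mm, lying flat
- pen_cup: bystander, to be left alone: white cup with pens, 72 mm across, 85 mm high, pens up to 130 mm
- stapler: bystander, to be left alone: desk stapler, 130 x 30 x 44 mm

How it is judged:
By the outcome, as a careful person would: the job done as asked, in the order asked, and still so for the second after the job is handed in, with the robot touching nothing.
It also fails if it takes over 72 s, if anything falls off the work surface, if the arm or the gripper's body presses on something with over 40 N, if the wrist force passes 120 N, or if a joint passes its speed limit or range.

## Working session

There is one attempt and no reset: what is moved stays moved. The work goes in short steps, Python scripts to look and compute and a tool call to move; the robot and the scene stay as the last step left them, time stands still between calls to the robot, and variables do not carry over. Pictures are saved under pics/ and viewed, about 8 in all and at most 12, crops included, and the job is handed in when it is done.

Besides the shell and the picture viewer there is one more tool, called after "Emit:" by a JSON object that holds its "fn" and its "kwargs". play_rows: Moves the arm, as the interface text tells. Its arguments: {"type":"object","properties":{"increments":{"type":"string"}},"required":["increments"]}

```bash
mkdir -p pics
python3 - <<'E'
from cell import manip
import cv2, numpy as np
for n in("scene","top"):
    im=manip.camera(n); cv2.imwrite(f"pics/{n}0.png",im)
    i=manip.camera_info(n); print(n,i["fx"],i["fy"],i["cx"],i["cy"]);print(np.round(i["extrinsics"],4).tolist())
print(manip.get_state())
E
```

```text
scene 480.42488602633193 480.42488602633193 320.3859203558391 238.00728771080617
[[-0.5457, 0.6128, -0.5716, 1226.2282], [0.8379, 0.3889, -0.383, 325.1358], [-0.0123, -0.6879, -0.7257, 1002.9555], [0.0, 0.0, 0.0, 1.0]]
top 487.27100966837673 487.27100966837673 323.3745344233024 244.80854040556954
[[0.0034, -0.9804, 0.1969, 358.787], [-0.9998, -0.0077, -0.0208, -111.9909], [0.0219, -0.1968, -0.9802, 1272.9664], [0.0, 0.0, 0.0, 1.0]]
{'time_s': 0.1, 'joints': array([ 1.17178553,  0.68991866, -0.19448496,  1.56624639,  0.15728904,
        0.90254325, -0.21512105]), 'qvel': array([-0.00058881, -0.00153645, -0.000454  , -0.00252766,  0.00150697,
       -0.00033771, -0.0008554 ]), 'tau': array([-4.10796114e-03, -5.40595829e+01, -1.27143390e+00, -1.58986115e+01,
        9.45787411e-03,  4.34797388e-03, -3.68997632e-05]), 'tcp_pos': array([ 261.82873154, -566.84958947,  230.55010465]), 'eef_rot': array([-1.38259667,  0.88589394, -0.88338438]), 'contact_force': array([-0.0934439 ,  0.39994652,  0.00356837]), 'moment': array([ 0.04551902, -0.03919692,  0.02843387]), 'finger_gap': 85.60675192935483}
```

View pics/top0.png

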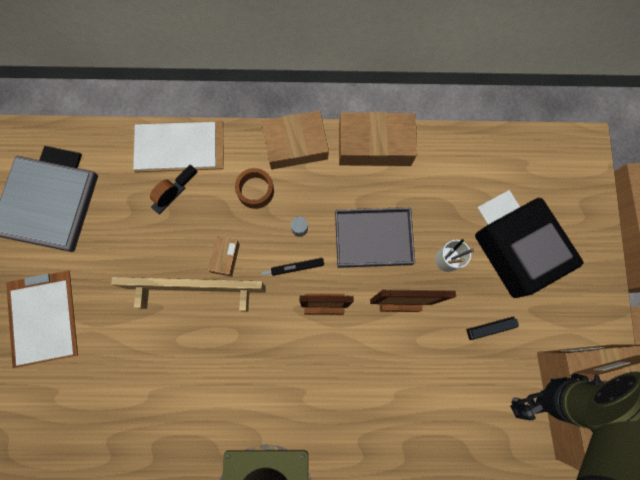

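View pics/scene0.png

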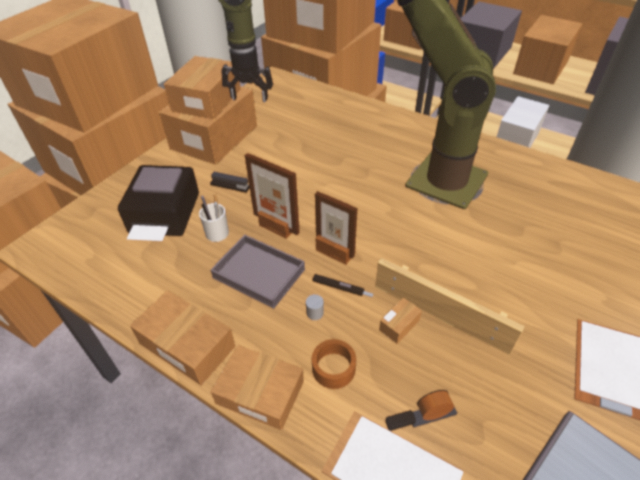

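The top view shows the backstop at (113–262, 283), parcel (224,256), weight (300,226), tray (375,237), small frame (326,302) and large frame (413,298). The scene view shows both pictures facing +x. I'll enlarge the relevant parts next.

```bash
cat > h.py <<'E'
from cell import manip
import cv2, numpy as np
from scipy.spatial.transform import Rotation as R
def ray(n,u,v):
    i=manip.camera_info(n);E=np.array(i["extrinsics"])
    d=E[:3,:3]@np.array([(u-i["cx"])/i["fx"],(v-i["cy"])/i["fy"],1]);return E[:3,3],d
def pt(n,u,v,z):
    o,d=ray(n,u,v);return o+d*(z-o[2])/d[2]
def proj(n,p):
    i=manip.camera_info(n);E=np.array(i["extrinsics"]);c=E[:3,:3].T@(np.array(p)-E[:3,3])
    return np.array([i["fx"]*c[0]/c[2]+i["cx"],i["fy"]*c[1]/c[2]+i["cy"]])
def crop(n,im,x0,y0,x1,y1,s,out):
    c=cv2.resize(im[y0:y1,x0:x1],None,fx=s,fy=s,interpolation=cv2.INTER_CUBIC)
    for u in range((x0+19)//20*20,x1,20):
        cv2.line(c,(int((u-x0)*s),0),(int((u-x0)*s),6),(0,255,0),1);cv2.putText(c,str(u),(int((u-x0)*s),16),0,.35,(0,255,0),1)
    for v in range((y0+19)//20*20,y1,20):
        cv2.line(c,(0,int((v-y0)*s)),(6,int((v-y0)*s)),(0,255,0),1);cv2.putText(c,str(v),(8,int((v-y0)*s)),0,.35,(0,255,0),1)
    cv2.imwrite(out,c)
E
python3 - <<'E'
from h import *
t=cv2.imread("pics/top0.png")
crop("top",t,105,200,285,320,4.4,"pics/c1.png")
crop("top",t,285,200,465,330,4.4,"pics/c2.png")
hsv=cv2.cvtColor(t,cv2.COLOR_BGR2HSV)
for p in [(224,260),(215,310),(150,284),(326,300),(325,311),(413,297),(375,237),(300,226)]: print(p,hsv[p[1],p[0]])
for n,u,v,z in [("wall L top",112,281,100),("wall R top",262,285,100),("parcel",224,256,45),("weight",300,226,50),("tray",375,237,20),("small",326,298,180),("large",413,294,220)]:
    print(n,pt("top",u,v,z).round())
E
```

```text
(224, 260) [ 17 119 158]
(215, 310) [ 18 119 150]
(150, 284) [ 20  94 174]
(326, 300) [ 10 169  59]
(325, 311) [ 12 158 102]
(413, 297) [ 10 161  46]
(375, 237) [135   9 110]
(300, 226) [103  21 147]
wall L top [502. 369. 100.]
wall R top [495.  11. 100.]
parcel [574. 115.  45.]
weight [653. -78.  50.]
tray [ 633. -275.   20.]
small [ 457. -142.  180.]
large [ 463. -329.  220.]
```

View pics/c1.png

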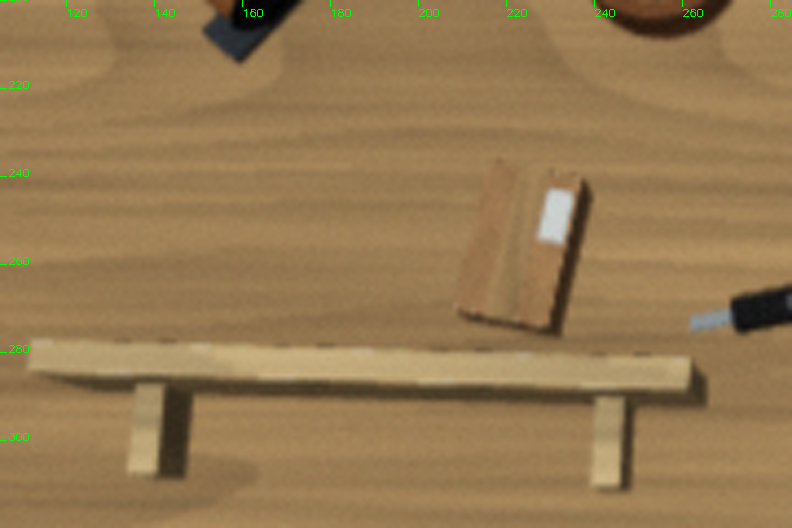

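View pics/c2.png

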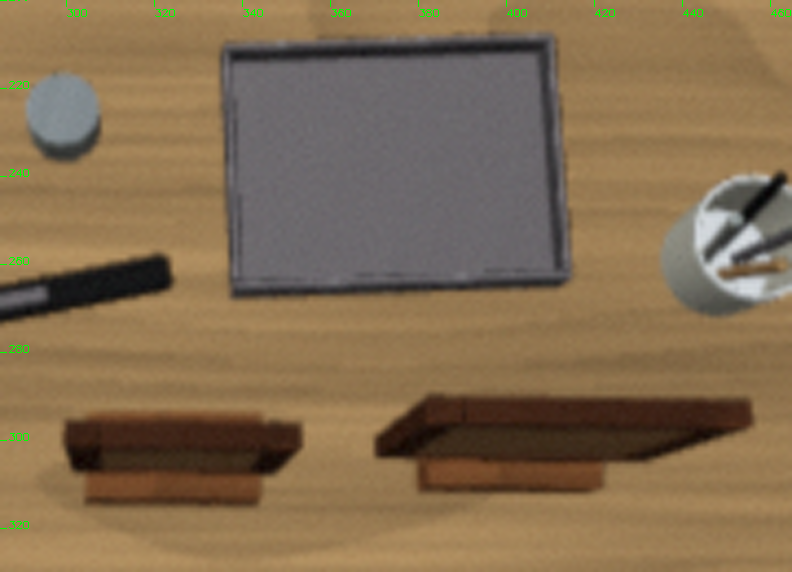

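Crop c1 shows the wall's front top edge running (112.5,277.3)–(261.8,281.1). The parcel's top corners are at (218,236.4), (237.5,240.5), (230.7,275) and (208.9,270.9). Crop c2 shows the weight top at (299.1,224.3), tray rim corners at (335.9,210.7) to (414.5,264), and frame top-face centres at (326.6,298.9) for the small one and (419.1,293.4) for the large one.

```bash
cat >> h.py <<'E'
def tool(yaw,tilt=0):
    # tool x along world yaw, tool y down; tilt leans tool top towards -x(tool)
    M=np.array([[1,0,0],[0,0,1],[0,-1,0]]).T  # columns tool axes
    M=np.array([[1,0,0],[0,0,1],[0,-1,0.]])
    return R.from_euler('z',yaw,degrees=True)*R.from_euler('y',-tilt,degrees=True)*R.from_matrix(M)
def go(p,rot):
    s=manip.get_state();A=R.from_rotvec(s["eef_rot"])
    d=A.inv().apply(np.array(p)-s["tcp_pos"])/1000;w=(A.inv()*rot).as_rotvec()
    print("t",round(s["time_s"],2),"pos",s["tcp_pos"].round(1),"gap",round(s["finger_gap"],1),"F",s["contact_force"].round(1))
    print(" shift(tool now)",d.round(4)," shift(after turn)",(rot.inv().apply(np.array(p)-s["tcp_pos"])/1000).round(4)," turn",w.round(4),"rows>=",round(max(np.linalg.norm(d)/.0417,np.linalg.norm(w)/.125),1))
E
python3 - <<'E'
from h import *
def edge(n,a,b,z):
    A,B=pt(n,*a,z),pt(n,*b,z);d=A-B;print("len",np.linalg.norm(d).round(1),"mid",((A+B)/2).round(1),"yaw of y-axis-90",np.degrees(np.arctan2(d[1],d[0])).round(1)-90);return
print("wall");edge("top",(112.5,277.3),(261.8,281.1),100);edge("top",(111.4,284.1),(261.8,288.6),100)
P=np.array([pt("top",*q,45) for q in [(218,236.4),(237.5,240.5),(230.7,275),(208.9,270.9)]]);print("parcel",P.round(),P.mean(0).round(1))
d=P[0]+P[1]-P[2]-P[3];print(np.degrees(np.arctan2(d[1],d[0])))
print("weight",pt("top",299.1,224.3,50))
T=np.array([pt("top",*q,35) for q in [(335.9,210.7),(410.7,208.6),(414.5,264),(337.7,266.6)]]);print("tray",T.round(),T.mean(0).round(1))
print("small");edge("top",(299.8,295.9),(353.2,295.9),192);print(pt("top",326.6,298.9,192))
print("large");edge("top",(382,290),(455.9,290.9),232);print(pt("top",419.1,293.4,232))
print("cutter tip",pt("top",262,273,5),"tape gun",pt("top",155,210,10),pt("top",150,205,10))
for nm,p in dict(wL=(502,371,100),wR=(495,11,100),weight=(653,-78,50),small=(457,-142,192),large=(460,-330,232)).items(): print(nm,proj("scene",p).round(1))
A=R.from_rotvec(manip.get_state()["eef_rot"]).as_matrix();print(A.round(3))
for y in(0,90,180,-90): go((575,115,150),tool(y))
E
```

```text
wall
len 357.8 mid [507.4 190.2 100. ] yaw of y-axis-90 -1.0999999999999943
len 359.5 mid [490.2 190.6 100. ] yaw of y-axis-90 -1.4000000000000057
parcel [[625. 133.  45.]
 [615.  82.  45.]
 [526.  96.  45.]
 [536. 151.  45.]] [575.5 115.6  45. ]
-10.328282930085418
weight [657.93121691 -75.19045773  50.        ]
tray [[ 699. -171.   35.]
 [ 707. -369.   35.]
 [ 559. -374.   35.]
 [ 551. -175.   35.]] [ 628.9 -272.2   35. ]
small
len 118.4 mid [ 460.5 -142.4  192. ] yaw of y-axis-90 0.29999999999999716
[ 453.83592386 -142.54208887  192.        ]
large
len 159.4 mid [ 469.5 -340.   232. ] yaw of y-axis-90 -0.4000000000000057
[ 463.15361913 -339.96128398  232.        ]
cutter tip [537.00160044  21.43405151   5.        ] tape gun [703.50121411 309.75537778  10.        ] [717.16481825 323.96656134  10.        ]
wL [523.6 327.2]
wR [379.5 258.5]
weight [315.  298.4]
small [335.6 200.1]
large [273.7 163.4]
[[ 0.419 -0.001  0.908]
 [-0.908  0.002  0.419]
 [-0.002 -1.    -0.   ]]
t 0.1 pos [ 261.8 -566.8  230.6] gap 85.6 F [-0.1  0.4  0. ]
 shift(tool now) [-0.4875  0.0813  0.5703]  shift(after turn) [0.3132 0.0806 0.6818]  turn [-9.000e-04 -1.138e+00 -1.600e-03] rows>= 18.1
t 0.1 pos [ 261.8 -566.8  230.6] gap 85.6 F [-0.1  0.4  0. ]
 shift(tool now) [-0.4875  0.0813  0.5703]  shift(after turn) [ 0.6818  0.0806 -0.3132]  turn [-2.3000e-03 -2.7088e+00 -7.0000e-04] rows>= 21.7
t 0.1 pos [ 261.8 -566.8  230.6] gap 85.6 F [-0.1  0.4  0. ]
 shift(tool now) [-0.4875  0.0813  0.5703]  shift(after turn) [-0.3132  0.0806 -0.6818]  turn [ 1.8000e-03  2.0036e+00 -1.0000e-03] rows>= 18.1
t 0.1 pos [ 261.8 -566.8  230.6] gap 85.6 F [-0.1  0.4  0. ]
 shift(tool now) [-0.4875  0.0813  0.5703]  shift(after turn) [-0.6818  0.0806  0.3132]  turn [ 0.0005  0.4328 -0.0017] rows>= 18.1
```

Emit:
{"fn": "play_rows", "kwargs": {"increments": "-.0244 -.01 .0285 0 0 0 100;-.0244 -.01 .0285 0 0 0 100;-.0244 -.01 .0285 0 0 0 100;-.0244 -.01 .0285 0 0 0 100;-.0244 -.01 .0285 0 0 0 100;-.0244 0 .0285 0 0 0 100;-.0244 0 .0285 0 0 0 100;-.0244 0 .0285 0 0 0 100;-.0244 0 .0285 0 0 0 100;-.0244 0 .0285 0 0 0 100"}}

```text
time_s: 0.93
tcp_pos: [418.7, -224.6, 281.2]
eef_rot: [-1.384, 0.885, -0.885]
contact_force: [0.6, -0.6, 0.3]
finger_gap: 85.5
```

Emit:
{"fn": "play_rows", "kwargs": {"increments": "-.0244 0 .0285 0 0 0 100;-.0244 0 .0285 0 0 0 100;-.0244 0 .0285 0 0 0 100;-.0244 0 .0285 0 0 0 100;-.0244 0 .0285 0 0 0 100;-.0244 0 .0285 0 0 0 100;-.0244 0 .0285 0 0 0 100;-.0244 .01 .0285 0 0 0 100;-.0244 .02 .0285 0 0 0 100;-.0244 .02 .0285 0 0 0 100"}}

```text
time_s: 1.77
tcp_pos: [575.1, 115.2, 231.7]
eef_rot: [-1.383, 0.884, -0.885]
contact_force: [1.2, 0.4, 0.4]
finger_gap: 85.5
```

Emit:
{"fn": "play_rows", "kwargs": {"increments": "0 .02 0 0 .122 0 100;0 .02 0 0 .122 0 100;0 .02 0 0 .122 0 100;0 .02 0 0 .123 0 100;0 .02 0 0 .123 0 100;0 0 0 0 0 0 100"}}

```text
time_s: 2.27
tcp_pos: [571.2, 113.0, 128.3]
eef_rot: [-1.126, 1.346, -1.341]
contact_force: [0.1, -0.3, -0.3]
finger_gap: 85.6
```

Run:
```python
from h import *
go((576.5,116.5,8),tool(-100.3))
im=manip.camera("top");crop("top",im,105,200,285,320,4.4,"pics/c3.png")
im=manip.camera("scene");crop("scene",im,300,180,550,400,3,"pics/c4.png")
```

```text
t 2.27 pos [571.2 113.  128.3] gap 85.6 F [ 0.1 -0.3 -0.3]
 shift(tool now) [-0.0049  0.1202  0.0054]  shift(after turn) [-0.0044  0.1203  0.0046]  turn [ 0.0071 -0.0017  0.0038] rows>= 2.9
```

View pics/c4.png

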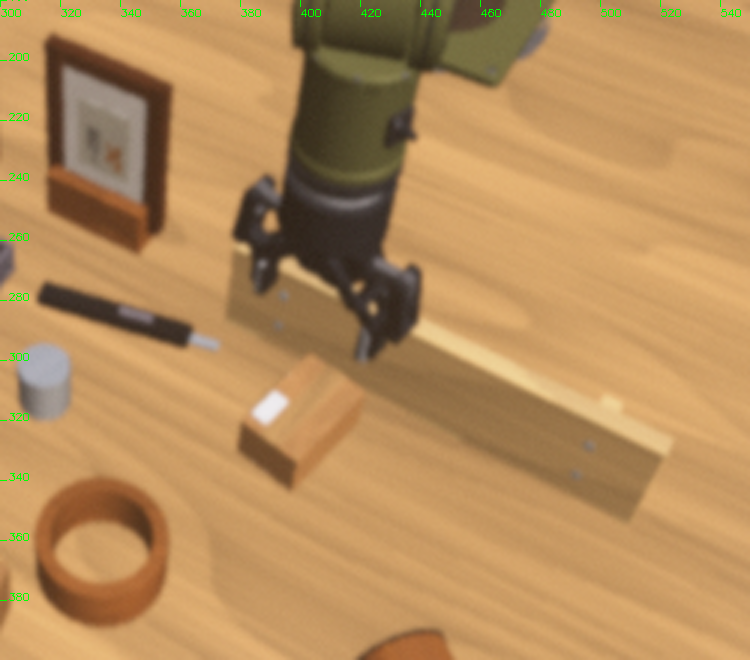

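The view shows the gripper above the parcel, whose top is around (400,318) and clear of the cutter and wall. I'll descend and grip.

Emit:
{"fn": "play_rows", "kwargs": {"increments": "-.0025 .03 .0027 .007 0 .004 100;-.0024 .03 .0027 0 0 0 100;0 .03 0 0 0 0 100;0 .02 0 0 0 0 100;0 .01 0 0 0 0 100;0 0 0 0 0 0 100;0 0 0 0 0 0 0;0 0 0 0 0 0 0;0 0 0 0 0 0 0;0 0 0 0 0 0 0"}}

```text
time_s: 3.2
tcp_pos: [582.9, 118.0, 14.4]
eef_rot: [-1.107, 1.334, -1.341]
contact_force: [-0.6, 0.3, 7.2]
finger_gap: 55.0
```

Emit:
{"fn": "play_rows", "kwargs": {"increments": "0 0 0 0 0 0 0;0 0 0 0 0 0 0;0 0 0 0 0 0 0;0 0 0 0 0 0 0"}}

```text
time_s: 3.53
tcp_pos: [582.9, 118.0, 14.4]
eef_rot: [-1.107, 1.333, -1.341]
contact_force: [-0.8, 0.5, 6.9]
finger_gap: 55.0
```

Run:
```python
from h import *
go((629,-271,16),tool(-90+2.3))
```

```text
t 3.53 pos [582.9 118.   14.4] gap 55.0 F [-0.8  0.5  6.9]
 shift(tool now) [ 0.3745 -0.0026  0.1146]  shift(after turn) [ 0.3905 -0.0016  0.0305]  turn [-0.0114 -0.2191 -0.0047] rows>= 9.4
```

Emit:
{"fn": "play_rows", "kwargs": {"increments": "0 -.01 0 0 0 0 0;0 -.02 0 0 0 0 0;0 -.03 0 0 0 0 0;0 -.03 0 -.0057 -.11 -.0024 0;0 -.03 0 -.0057 -.109 -.0023 0;.02 0 .002 0 0 0 0;.035 0 .0033 0 0 0 0;.035 0 .0033 0 0 0 0;.035 0 .0033 0 0 0 0;.035 0 .0033 0 0 0 0"}}

```text
time_s: 4.37
tcp_pos: [601.6, -44.0, 133.3]
eef_rot: [-1.232, 1.182, -1.179]
contact_force: [0.5, -0.5, -4.0]
finger_gap: 55.1
```

Emit:
{"fn": "play_rows", "kwargs": {"increments": ".035 0 .0033 0 0 0 0;.035 0 .0033 0 0 0 0;.035 0 .0033 0 0 0 0;.035 0 .0033 0 0 0 0;.035 0 .0033 0 0 0 0;.035 0 .0033 0 0 0 0;.02 0 .002 0 0 0 0;0 .01 0 0 0 0 0;0 0 0 0 0 0 0;0 0 0 0 0 0 0"}}

```text
time_s: 5.2
tcp_pos: [631.9, -269.6, 122.1]
eef_rot: [-1.232, 1.184, -1.176]
contact_force: [0.3, 0.3, -2.2]
finger_gap: 55.1
```

Run:
```python
from h import *
go((634,-271,24),tool(-90+2.3))
```

```text
t 5.2 pos [ 631.9 -269.6  122.1] gap 55.1 F [ 0.3  0.3 -2.2]
 shift(tool now) [0.0016 0.0981 0.0027]  shift(after turn) [0.0015 0.0981 0.0021]  turn [ 0.0063  0.0005 -0.001 ] rows>= 2.4
```

Emit:
{"fn": "play_rows", "kwargs": {"increments": ".001 .03 .001 .006 0 0 0;0 .03 .001 0 0 0 0;0 .02 0 0 0 0 0;0 .012 0 0 0 0 0;0 .006 0 0 0 0 0;0 .002 0 0 0 0 0;0 .001 0 0 0 0 0;0 .001 0 0 0 0 0;0 0 0 0 0 0 0;0 0 0 0 0 0 0"}}

```text
time_s: 6.03
tcp_pos: [635.6, -272.4, 21.5]
eef_rot: [-1.226, 1.176, -1.183]
contact_force: [-0.1, -0.3, -2.4]
finger_gap: 55.1
```

Emit:
{"fn": "play_rows", "kwargs": {"increments": "0 .001 0 0 0 0 0;0 .001 0 0 0 0 0;0 .001 0 0 0 0 0;0 0 0 0 0 0 0;0 0 0 0 0 0 0"}}

```text
time_s: 6.45
tcp_pos: [635.4, -272.4, 19.6]
eef_rot: [-1.227, 1.177, -1.183]
contact_force: [-4.3, 1.8, 8.6]
finger_gap: 54.8
```

Emit:
{"fn": "play_rows", "kwargs": {"increments": "0 0 0 0 0 0 90;0 0 0 0 0 0 90;0 0 0 0 0 0 90;0 -.01 0 0 0 0 90;0 -.03 0 0 0 0 100;0 -.04 0 0 0 0 100;0 -.04 0 0 -.115 0 100;0 -.04 0 0 -.115 0 100;0 -.04 0 0 -.115 0 100;0 -.04 0 0 -.115 0 100"}}

```text
time_s: 7.28
tcp_pos: [634.1, -272.0, 260.3]
eef_rot: [-1.407, 0.827, -0.832]
contact_force: [0.8, -0.8, -0.7]
finger_gap: 85.3
```

Emit:
{"fn": "play_rows", "kwargs": {"increments": "0 -.03 0 0 -.115 0 100;0 0 0 0 -.115 0 100;0 0 0 0 -.115 0 100;0 0 0 0 -.115 0 100;0 0 0 0 -.115 0 100;0 0 0 0 -.115 0 100;0 0 0 0 -.115 0 100;0 0 0 0 -.115 0 100;0 0 0 0 -.115 0 100;0 0 0 0 -.03 0 100"}}

```text
time_s: 8.12
tcp_pos: [634.2, -272.1, 287.9]
eef_rot: [-1.572, -0.001, -0.003]
contact_force: [-1.1, 0.4, 0.3]
finger_gap: 85.3
```

Emit:
{"fn": "play_rows", "kwargs": {"increments": "0 0 0 0 0 0 100;0 0 0 0 0 0 100;0 0 0 0 0 0 100"}}

```text
time_s: 8.37
tcp_pos: [634.3, -271.9, 287.7]
eef_rot: [-1.572, 0.004, -0.007]
contact_force: [-0.1, 0.7, -0.2]
finger_gap: 85.3
```

Run:
```python
from h import *
go((464,-339,270),tool(-.4))
t=manip.camera("top");crop("top",t,285,200,465,330,4.4,"pics/c5.png")
```

```text
t 8.37 pos [ 634.3 -271.9  287.7] gap 85.3 F [-0.1  0.7 -0.2]
 shift(tool now) [-0.1699  0.0175 -0.0683]  shift(after turn) [-0.1699  0.0177 -0.0682]  turn [ 0.0014 -0.0002  0.0021] rows>= 4.4
```

View pics/c5.png

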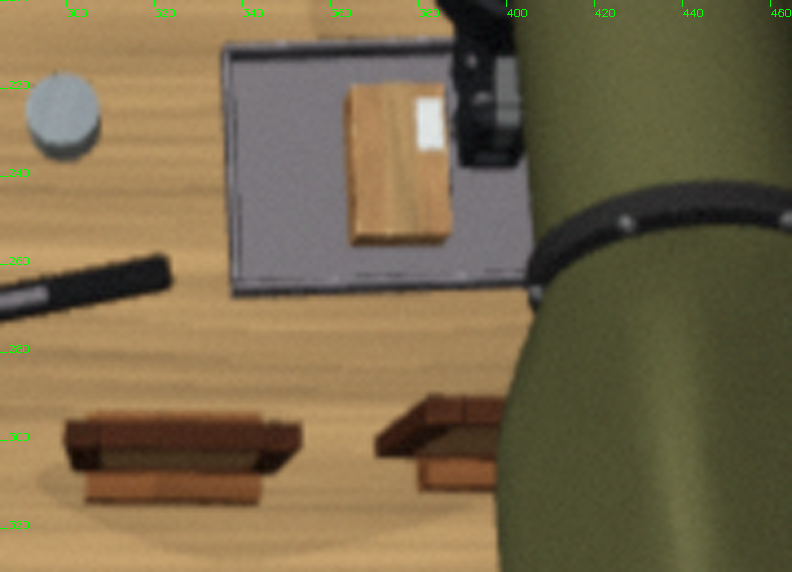

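The parcel lies flat inside the tray, at about (400,165) in the crop. Now for the large print.

Emit:
{"fn": "play_rows", "kwargs": {"increments": "-.03 0 -.012 .0014 0 .0021 100;-.036 0 -.0145 0 0 0 100;-.036 0 -.0145 0 0 0 100;-.036 0 -.0145 0 0 0 100;-.032 0 -.0128 0 0 0 100;0 .015 0 0 0 0 100;0 .02 0 0 0 0 100;0 .02 0 0 0 0 100;0 0 0 0 0 0 100;0 0 0 0 0 0 100"}}

```text
time_s: 9.25
tcp_pos: [463.6, -338.9, 232.1]
eef_rot: [-1.57, 0.006, -0.004]
contact_force: [0.6, 0.2, 0.4]
finger_gap: 85.6
```

Run:
```python
from h import *
go((464,-339,192),tool(-.4))
```

```text
t 9.25 pos [ 463.6 -338.9  232.1] gap 85.6 F [0.6 0.2 0.4]
 shift(tool now) [ 0.0005  0.0401 -0.0001]  shift(after turn) [ 0.0004  0.0401 -0.0001]  turn [-0.0011  0.0007 -0.0017] rows>= 1.0
```

Emit:
{"fn": "play_rows", "kwargs": {"increments": "0 .015 0 0 0 0 100;0 .015 0 0 0 0 100;0 .01 0 0 0 0 100;0 0 0 0 0 0 40;0 0 0 0 0 0 30;0 0 0 0 0 0 0;0 0 0 0 0 0 0;0 0 0 0 0 0 0;0 0 0 0 0 0 0;0 0 0 0 0 0 0"}}

```text
time_s: 10.08
tcp_pos: [464.7, -339.4, 193.1]
eef_rot: [-1.571, 0.004, -0.006]
contact_force: [0.6, 0.0, 2.6]
finger_gap: 13.6
```

Emit:
{"fn": "play_rows", "kwargs": {"increments": "0 -.005 0 0 0 0 0;0 -.015 0 0 0 0 0;0 -.025 0 0 0 0 0;0 -.03 0 0 0 0 0;0 -.03 0 0 0 0 0;0 -.03 0 0 0 0 0;0 -.03 0 0 0 0 0;0 -.025 0 0 0 0 0;0 -.01 0 0 0 0 0;0 0 0 0 0 0 0"}}

```text
time_s: 10.92
tcp_pos: [464.8, -339.2, 394.2]
eef_rot: [-1.572, 0.002, -0.007]
contact_force: [1.0, -0.2, -4.5]
finger_gap: 13.3
```

Emit:
{"fn": "play_rows", "kwargs": {"increments": ".004 0 .01 0 0 0 0;.004 0 .02 0 0 0 0;.004 0 .03 0 0 0 0;.004 0 .036 0 0 0 0;.004 0 .036 0 0 0 0;.004 0 .036 0 0 0 0;.004 0 .036 0 0 0 0;.004 0 .036 0 0 0 0;.004 0 .036 0 0 0 0;.004 0 .036 0 0 0 0"}}

```text
time_s: 11.75
tcp_pos: [504.0, -25.2, 390.0]
eef_rot: [-1.57, 0.008, 0.0]
contact_force: [0.8, -0.0, -3.5]
finger_gap: 13.6
```

Emit:
{"fn": "play_rows", "kwargs": {"increments": ".003 0 .036 0 0 0 0;.003 0 .036 0 0 0 0;.003 0 .036 0 0 0 0;.003 0 .036 0 0 0 0;0 0 .036 0 0 0 0;0 0 .036 0 0 0 0;0 0 .036 0 0 0 0;0 0 .03 0 0 0 0;0 0 .015 0 0 0 0;0 0 0 0 0 0 0"}}

```text
time_s: 12.58
tcp_pos: [516.1, 275.2, 389.8]
eef_rot: [-1.568, 0.002, 0.007]
contact_force: [-1.1, 0.5, -3.5]
finger_gap: 13.5
```

Emit:
{"fn": "play_rows", "kwargs": {"increments": "0 0 0 0 0 0 0;0 0 0 0 0 0 0"}}

```text
time_s: 12.75
tcp_pos: [519.1, 268.1, 390.6]
eef_rot: [-1.574, 0.007, -0.003]
contact_force: [0.5, -0.2, -4.1]
finger_gap: 13.5
```

Run:
```python
from h import *
go((520,273.4,250),tool(-1.2,15))
t=manip.camera("top")
crop("top",t,90,200,350,330,3,"pics/c6.png")
s=cv2.imread("pics/scene0.png")
for nm,p in dict(TL=(508.4+3.8,191.2+180,100),TR=(508.4-3.8,191.2-180,100)).items(): print(nm,proj("scene",p).round(1),proj("top",p).round(1))
crop("scene",s,370,250,540,360,4.4,"pics/c7.png")
```

```text
t 12.75 pos [519.1 268.1 390.6] gap 13.5 F [ 0.5 -0.2 -4.1]
 shift(tool now) [0.0013 0.1405 0.0058]  shift(after turn) [-0.0356  0.136   0.0053]  turn [ 0.0012  0.0149 -0.2649] rows>= 3.4
TL [522.2 330.6] [111.7 276.8]
TR [377.8 261. ] [261.9 280.8]
```

View pics/c7.png

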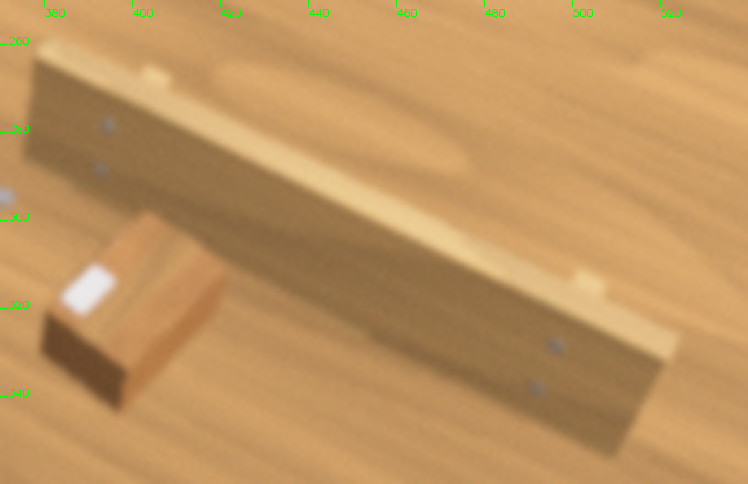

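The wall's front top edge runs (377.8,262.8)–(521.4,331.4) in the scene view, agreeing with the top-view estimate to within about 3 mm. I'll tilt the print now.

Emit:
{"fn": "play_rows", "kwargs": {"increments": "0 0 0 0 .005 -.06 0;0 .02 0 0 .005 -.07 0;0 .03 0 0 .005 -.07 0;0 .03 0 0 0 -.065 0;-.005 .03 .002 0 0 0 0;-.005 .015 .002 0 0 0 0;0 0 0 0 0 0 0;0 0 0 0 0 0 0;0 0 0 0 0 0 0"}}

```text
time_s: 13.55
tcp_pos: [533.9, 273.4, 268.7]
eef_rot: [-1.56, -0.192, -0.227]
contact_force: [-0.4, 0.0, -3.7]
finger_gap: 13.5
```

Run:
```python
from h import *
go((513,273.4,192),tool(-1.2,15))
```

```text
t 13.55 pos [533.9 273.4 268.7] gap 13.5 F [-0.4  0.  -3.7]
 shift(tool now) [-0.0404  0.0685 -0.0007]  shift(after turn) [-0.04    0.0687 -0.0004]  turn [-0.0028 -0.0021  0.0047] rows>= 1.9
```

Emit:
{"fn": "play_rows", "kwargs": {"increments": "0 .02 0 0 -.002 .005 0;-.01 .02 0 0 0 0 0;-.012 .015 0 0 0 0 0;-.012 .01 0 0 0 0 0;-.006 .0037 0 0 0 0 0;0 0 0 0 0 0 0;0 0 0 0 0 0 0;0 0 0 0 0 0 0"}}

```text
time_s: 14.22
tcp_pos: [513.7, 274.6, 192.5]
eef_rot: [-1.56, -0.191, -0.222]
contact_force: [-0.3, 0.5, -2.9]
finger_gap: 13.3
```

Run:
```python
from h import *
go((498,273.4,181),tool(-1.2,15))
s=manip.camera("scene");crop("scene",s,340,190,560,370,3.5,"pics/c8.png")
```

```text
t 14.22 pos [513.7 274.6 192.5] gap 13.3 F [-0.3  0.5 -2.9]
 shift(tool now) [-0.0181  0.007  -0.0016]  shift(after turn) [-0.0181  0.007  -0.0016]  turn [-0.0038  0.      0.0012] rows>= 0.5
```

View pics/c8.png

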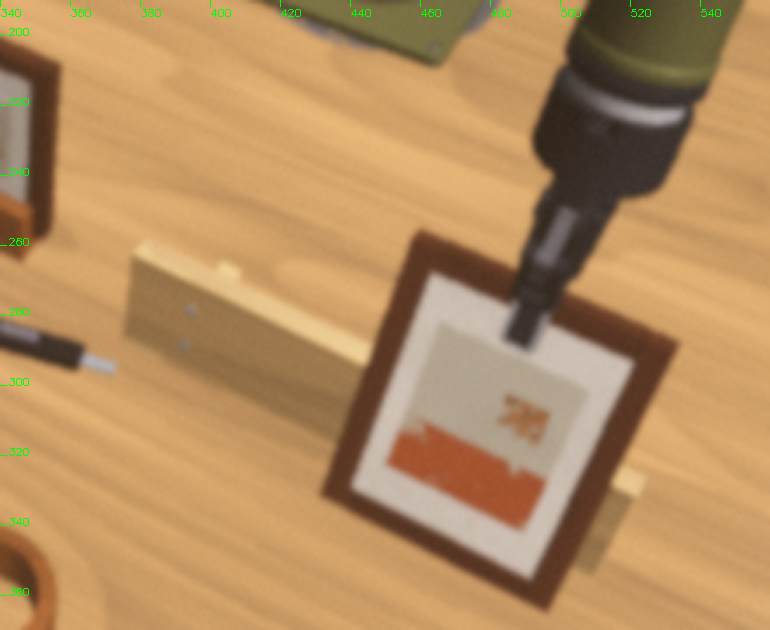

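The picture faces outward and the print hovers tilted in front of the left half of the board. I'll lower it and back it up gently.

Emit:
{"fn": "play_rows", "kwargs": {"increments": "-.004 .004 -.0005 -.0038 0 .001 0;-.004 .004 -.0005 0 0 0 0;-.003 .003 0 0 0 0 0;0 0 0 0 0 0 0;-.001 .0005 0 0 0 0 0;-.001 .0005 0 0 0 0 0;-.001 0 0 0 0 0 0;0 0 0 0 0 0 0;0 0 0 0 0 0 0"}}

```text
time_s: 15.02
tcp_pos: [502.6, 273.1, 176.4]
eef_rot: [-1.566, -0.189, -0.221]
contact_force: [0.1, -2.1, 4.9]
finger_gap: 13.5
```

Emit:
{"fn": "play_rows", "kwargs": {"increments": ".0003 -.001 0 0 0 0 0;-.001 -.0003 0 0 0 0 0;-.001 -.0003 0 0 0 0 0;0 0 0 0 0 0 0;0 0 0 0 0 0 0"}}

```text
time_s: 15.43
tcp_pos: [499.4, 273.6, 176.6]
eef_rot: [-1.565, -0.188, -0.218]
contact_force: [0.9, -0.1, -0.1]
finger_gap: 13.3
```

Emit:
{"fn": "play_rows", "kwargs": {"increments": "-.001 -.0003 0 0 0 0 0;-.001 -.0003 0 0 0 0 0;0 0 0 0 0 0 0;0 0 0 0 0 0 0"}}

```text
time_s: 15.77
tcp_pos: [498.1, 273.4, 176.8]
eef_rot: [-1.565, -0.188, -0.22]
contact_force: [5.4, 1.7, -4.6]
finger_gap: 13.6
```

Emit:
{"fn": "play_rows", "kwargs": {"increments": "-.0002 .0008 0 0 0 0 0;0 0 0 0 0 0 0;0 0 0 0 0 0 20;0 0 0 0 0 0 30;0 0 0 0 0 0 40;0 0 0 0 0 0 40;0 0 0 0 0 0 40;0 0 0 0 0 0 40"}}

```text
time_s: 16.43
tcp_pos: [497.1, 273.2, 175.8]
eef_rot: [-1.566, -0.188, -0.218]
contact_force: [-0.3, -0.2, -0.9]
finger_gap: 34.0
```

Emit:
{"fn": "play_rows", "kwargs": {"increments": "0 -.01 0 0 0 0 40;0 -.02 0 0 0 0 40;0 -.03 0 0 0 0 40;0 -.04 0 0 0 0 60;0 -.04 0 0 0 0 100;0 -.03 0 0 0 0 100;0 -.01 0 0 0 0 100;0 0 0 0 0 .12 100;0 0 0 0 0 .12 100;0 0 0 0 0 .022 100"}}

```text
time_s: 17.27
tcp_pos: [454.7, 273.2, 349.9]
eef_rot: [-1.572, 0.025, -0.016]
contact_force: [1.3, 0.1, -0.8]
finger_gap: 85.3
```

Run:
```python
from h import *
go((455,-141.5,270),tool(.3))
s=manip.camera("scene");crop("scene",s,340,190,560,370,3.5,"pics/c9.png")
```

```text
t 17.27 pos [454.7 273.2 349.9] gap 85.3 F [ 1.3  0.1 -0.8]
 shift(tool now) [ 0.0114  0.0804 -0.4144]  shift(after turn) [-0.0019  0.0799 -0.4147]  turn [ 0.0011 -0.0311 -0.0056] rows>= 10.1
```

View pics/c9.png

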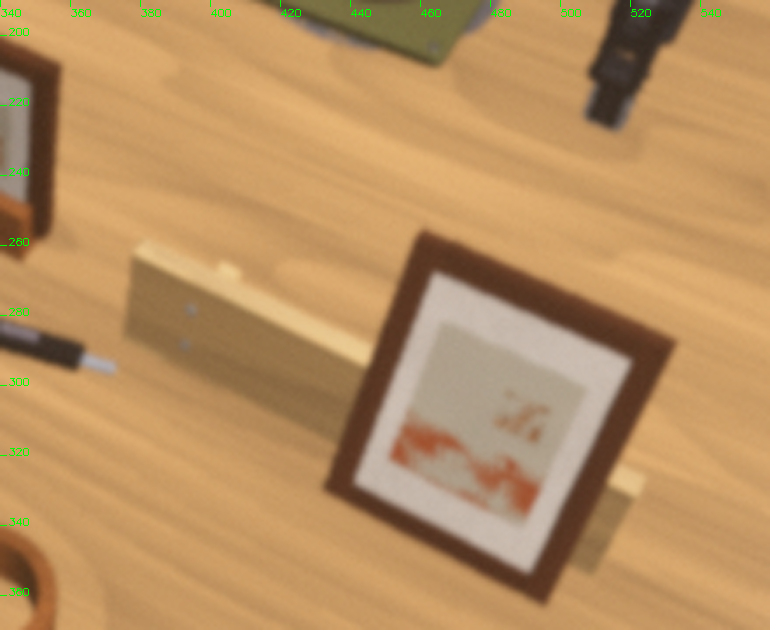

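The large print stands leaning on the board. Next is the small print.

Emit:
{"fn": "play_rows", "kwargs": {"increments": "0 0 -.015 .001 -.031 -.0056 100;0 0 -.037 0 0 0 100;0 0 -.04 0 0 0 100;0 0 -.04 0 0 0 100;0 0 -.04 0 0 0 100;0 0 -.04 0 0 0 100;0 0 -.04 0 0 0 100;0 0 -.04 0 0 0 100;0 0 -.04 0 0 0 100;0 0 -.04 0 0 0 100"}}

```text
time_s: 18.15
tcp_pos: [453.4, -98.6, 350.0]
eef_rot: [-1.574, -0.012, 0.008]
contact_force: [1.2, -0.0, 0.5]
finger_gap: 85.4
```

Emit:
{"fn": "play_rows", "kwargs": {"increments": "0 0 -.03 0 0 0 100;0 .02 -.0127 0 0 0 100;0 .035 0 0 0 0 100;0 .035 0 0 0 0 100;0 .02 0 0 0 0 100;0 .01 0 0 0 0 100;0 0 0 0 0 0 100;0 0 0 0 0 0 100;0 0 0 0 0 0 100"}}

```text
time_s: 18.9
tcp_pos: [456.0, -139.6, 231.3]
eef_rot: [-1.573, -0.013, 0.007]
contact_force: [0.7, 0.6, 0.3]
finger_gap: 85.4
```

Run:
```python
from h import *
go((455,-141.5,152),tool(.3))
```

```text
t 18.9 pos [ 456.  -139.6  231.3] gap 85.4 F [0.7 0.6 0.3]
 shift(tool now) [-0.0013  0.0793 -0.0017]  shift(after turn) [-0.001   0.0793 -0.0019]  turn [0.0019 0.0071 0.0039] rows>= 1.9
```

Emit:
{"fn": "play_rows", "kwargs": {"increments": "-.001 .02 -.0019 .002 .007 .004 100;0 .03 0 0 0 0 100;0 .02 0 0 0 0 100;0 .009 0 0 0 0 100;0 0 0 0 0 0 50;0 0 0 0 0 0 30;0 0 0 0 0 0 0;0 0 0 0 0 0 0;0 0 0 0 0 0 0;0 0 0 0 0 0 0"}}

```text
time_s: 19.73
tcp_pos: [455.5, -142.3, 152.4]
eef_rot: [-1.571, -0.003, 0.002]
contact_force: [1.4, 0.0, 5.3]
finger_gap: 13.3
```

Emit:
{"fn": "play_rows", "kwargs": {"increments": "0 0 0 0 0 0 0;0 0 0 0 0 0 0"}}

```text
time_s: 19.9
tcp_pos: [455.8, -142.4, 152.4]
eef_rot: [-1.571, -0.004, 0.002]
contact_force: [0.2, -0.4, 6.7]
finger_gap: 13.2
```

Emit:
{"fn": "play_rows", "kwargs": {"increments": "0 -.005 0 0 0 0 0;0 -.015 0 0 0 0 0;0 -.025 0 0 0 0 0;0 -.03 0 0 0 0 0;0 -.03 0 0 0 0 0;.006 -.025 .02 0 0 0 0;.011 0 .03 0 0 0 0;.013 0 .035 0 0 0 0;.013 0 .035 0 0 0 0;.013 0 .035 0 0 0 0"}}

```text
time_s: 20.73
tcp_pos: [509.8, 14.0, 281.5]
eef_rot: [-1.571, -0.0, 0.005]
contact_force: [1.3, 0.3, -2.3]
finger_gap: 13.2
```

Emit:
{"fn": "play_rows", "kwargs": {"increments": ".011 0 .035 0 0 0 0;.008 0 .03 0 0 0 0;0 0 .018 0 0 0 0;0 0 .006 0 .009 -.065 0;0 0 0 0 .008 -.065 0;0 0 0 0 .008 -.065 0;0 0 0 0 0 -.065 0;0 0 0 0 0 0 0;0 0 0 0 0 0 0;0 0 0 0 0 0 0"}}

```text
time_s: 21.57
tcp_pos: [529.4, 101.9, 281.6]
eef_rot: [-1.561, -0.185, -0.219]
contact_force: [-0.1, -0.4, -1.9]
finger_gap: 13.3
```

Run:
```python
from h import *
go((517,101.2,146),tool(-1.2,15))
```

```text
t 21.57 pos [529.4 101.9 281.6] gap 13.3 F [-0.1 -0.4 -1.9]
 shift(tool now) [-0.0465  0.128  -0.0014]  shift(after turn) [-0.0471  0.1278 -0.001 ]  turn [-0.0027 -0.0011 -0.0046] rows>= 3.3
```

Emit:
{"fn": "play_rows", "kwargs": {"increments": "-.004 .015 0 -.0027 -.001 -.0046 0;-.008 .025 -.001 0 0 0 0;-.01 .03 0 0 0 0 0;-.01 .028 0 0 0 0 0;-.009 .02 0 0 0 0 0;-.006 .0098 0 0 0 0 0;0 0 0 0 0 0 0;0 0 0 0 0 0 0;0 0 0 0 0 0 0"}}

```text
time_s: 22.32
tcp_pos: [518.4, 101.8, 146.6]
eef_rot: [-1.563, -0.192, -0.224]
contact_force: [-0.3, -1.2, -2.3]
finger_gap: 13.6
```

Run:
```python
from h import *
go((509,101.2,139.5),tool(-1.2,15))
```

```text
t 22.32 pos [518.4 101.8 146.6] gap 13.6 F [-0.3 -1.2 -2.3]
 shift(tool now) [-0.0109  0.0043 -0.0008]  shift(after turn) [-0.0109  0.0044 -0.0008]  turn [-0.0009 -0.      0.0033] rows>= 0.3
```

Emit:
{"fn": "play_rows", "kwargs": {"increments": "-.004 .0015 0 0 0 .0033 0;-.004 .0015 -.0008 0 0 0 0;-.003 .0013 0 0 0 0 0;0 0 0 0 0 0 0;-.0003 .001 0 0 0 0 0;0 0 0 0 0 0 0;0 0 0 0 0 0 0"}}

```text
time_s: 22.9
tcp_pos: [507.8, 100.9, 138.4]
eef_rot: [-1.563, -0.189, -0.221]
contact_force: [-0.2, 0.5, -2.3]
finger_gap: 13.4
```

Emit:
{"fn": "play_rows", "kwargs": {"increments": "-.001 -.0003 0 0 0 0 0;-.001 -.0003 0 0 0 0 0;0 0 0 0 0 0 0;0 0 0 0 0 0 0"}}

```text
time_s: 23.23
tcp_pos: [505.4, 100.8, 138.2]
eef_rot: [-1.563, -0.188, -0.221]
contact_force: [-0.1, 0.2, -2.1]
finger_gap: 13.4
```

Emit:
{"fn": "play_rows", "kwargs": {"increments": "-.0003 .001 0 0 0 0 0;-.001 -.0003 0 0 0 0 0;0 0 0 0 0 0 0;0 0 0 0 0 0 0"}}

```text
time_s: 23.57
tcp_pos: [505.1, 100.8, 137.4]
eef_rot: [-1.563, -0.189, -0.222]
contact_force: [1.9, 0.1, -1.4]
finger_gap: 13.3
```

Wall contact and bench contact are both starting, so I'll settle it a touch and release.

Emit:
{"fn": "play_rows", "kwargs": {"increments": "-.0005 .0005 0 0 0 0 0;0 0 0 0 0 0 0;0 0 0 0 0 0 20;0 0 0 0 0 0 30;0 0 0 0 0 0 40;0 0 0 0 0 0 40;0 0 0 0 0 0 40;0 0 0 0 0 0 40"}}

```text
time_s: 24.23
tcp_pos: [503.4, 100.8, 136.2]
eef_rot: [-1.564, -0.188, -0.219]
contact_force: [0.2, 0.4, 1.2]
finger_gap: 34.3
```

Emit:
{"fn": "play_rows", "kwargs": {"increments": "0 -.01 0 0 0 0 40;0 -.02 0 0 0 0 40;0 -.03 0 0 0 0 40;0 -.04 0 0 0 0 60;0 -.04 0 0 0 0 100;0 -.03 0 0 0 0 100;0 -.01 0 0 0 0 100;0 0 0 0 0 .12 100;0 0 0 0 0 .12 100;0 0 0 0 0 .022 100"}}

```text
time_s: 25.07
tcp_pos: [463.4, 101.1, 303.0]
eef_rot: [-1.568, 0.02, -0.02]
contact_force: [1.7, -0.3, -0.3]
finger_gap: 84.7
```

Run:
```python
from h import *
go((659,-74,150),tool(0))
s=manip.camera("scene");crop("scene",s,300,190,560,370,3,"pics/c10.png")
t=manip.camera("top");cv2.imwrite("pics/t10.png",t)
b=cv2.imread("pics/top0.png");print("top diff weight/cutter",cv2.absdiff(t,b)[210:280,265:330].max())
```

```text
t 25.07 pos [463.4 101.1 303. ] gap 84.7 F [ 1.7 -0.3 -0.3]
 shift(tool now) [ 0.2001  0.1524 -0.1704]  shift(after turn) [ 0.1956  0.153  -0.1751]  turn [-0.0027 -0.0254 -0.0004] rows>= 7.3
top diff weight/cutter 19
```

View pics/c10.png

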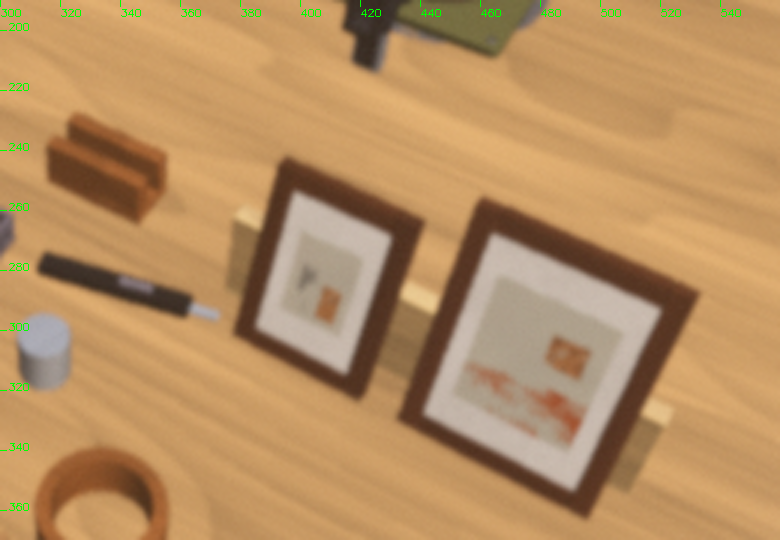

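Both prints lean side by side with a gap, and the tray, weight and cutter have not moved. The large print's lower front edge runs from about (433,328.7) to (495.7,362). Next is the weight.

Run:
```python
from h import *
a,b=pt("scene",433,328.7,3.6),pt("scene",495.7,362,3.6);print("toe ends",a.round(1),b.round(1),"mid",((a+b)/2).round(1),np.linalg.norm(a-b).round(1))
print("weight scene",pt("scene",314.4,300.7,50).round(1),"top",pt("top",298.7,223.9,50).round(1))
q=R.from_euler('y',10,degrees=True)*tool(-90);print(q.as_matrix().round(2))
go((659,-74,120),q)
```

```text
toe ends [546.5 193.4   3.6] [551.8 350.7   3.6] mid [549.1 272.1   3.6] 157.3
weight scene [659.5 -75.4  50. ] top [659.  -74.1  50. ]
[[ 0.   -0.17  0.98]
 [-1.    0.    0.  ]
 [-0.   -0.98 -0.17]]
t 25.17 pos [461.6 101.1 301.9] gap 85.6 F [ 0.  -0.6 -0.1]
 shift(tool now) [ 0.2013  0.182  -0.1704]  shift(after turn) [0.1751 0.1448 0.226 ]  turn [-0.1397  1.5425  0.1353] rows>= 12.4
```

Emit:
{"fn": "play_rows", "kwargs": {"increments": ".015 0 -.0125 0 0 0 100;.03 0 -.0254 0 0 0 100;.03 0 -.0254 0 0 0 100;.03 0 -.0254 0 0 0 100;.03 0 -.0254 0 0 0 100;.03 0 -.0254 0 0 0 100;.0243 0 -.0206 0 0 0 100;.012 0 -.0103 0 .08 0 100;0 .02 0 0 .12 0 100;0 .02 0 0 .12 0 100"}}

```text
time_s: 26.0
tcp_pos: [658.7, -73.7, 262.5]
eef_rot: [-1.554, 0.27, -0.277]
contact_force: [-0.5, 1.8, -0.7]
finger_gap: 85.5
```

Emit:
{"fn": "play_rows", "kwargs": {"increments": "0 .02 0 0 .12 0 100;0 .02 0 0 .12 0 100;0 .02 0 0 .12 0 100;0 .01 0 0 .12 0 100;0 0 0 0 .12 0 100;0 0 0 0 .12 0 100;0 0 0 0 .12 0 100;0 0 0 0 .12 0 100;0 0 0 0 .12 0 100;0 0 0 0 .12 0 100"}}

```text
time_s: 26.83
tcp_pos: [657.0, -72.4, 192.6]
eef_rot: [-1.221, 1.19, -1.192]
contact_force: [0.4, 0.2, -0.4]
finger_gap: 85.3
```

Emit:
{"fn": "play_rows", "kwargs": {"increments": "0 0 0 0 .025 0 100;0 0 0 -.087 0 0 100;0 0 0 -.087 0 0 100;0 0 0 0 0 0 100;0 0 0 0 0 0 100;0 0 0 0 0 0 100"}}

```text
time_s: 27.33
tcp_pos: [657.5, -73.1, 192.4]
eef_rot: [-1.338, 1.33, -1.119]
contact_force: [-0.3, 0.6, -0.8]
finger_gap: 85.2
```

Run:
```python
from h import *
q=R.from_euler('y',10,degrees=True)*tool(-90)
# grasp point 19 mm behind TCP must sit on weight axis at z=36
p=np.array([659.3,-74.6,34])+19*q.apply([0,1,0]);print(p.round(1))
go(p+[0,0,70],q);go(p,q)
```

```text
[656.  -74.6  15.3]
t 27.33 pos [657.5 -73.1 192.4] gap 85.2 F [-0.3  0.6 -0.8]
 shift(tool now) [0.0015 0.1058 0.0169]  shift(after turn) [0.0015 0.1058 0.0171]  turn [-0.0026  0.0056  0.0014] rows>= 2.6
t 27.33 pos [657.5 -73.1 192.4] gap 85.2 F [-0.3  0.6 -0.8]
 shift(tool now) [0.0015 0.1748 0.0288]  shift(after turn) [0.0015 0.1747 0.0293]  turn [-0.0026  0.0056  0.0014] rows>= 4.2
```

Emit:
{"fn": "play_rows", "kwargs": {"increments": ".0015 .03 .005 -.0026 .0056 .0014 100;0 .035 .006 0 0 0 100;0 .035 .006 0 0 0 100;0 .035 .006 0 0 0 100;0 .025 .004 0 0 0 100;0 .0147 .002 0 0 0 100;0 0 0 0 0 0 100;0 0 0 0 0 0 100"}}

```text
time_s: 28.0
tcp_pos: [656.3, -74.8, 16.3]
eef_rot: [-1.336, 1.338, -1.122]
contact_force: [0.3, -0.5, 1.0]
finger_gap: 85.3
```

Emit:
{"fn": "play_rows", "kwargs": {"increments": "0 0 0 0 0 0 60;0 0 0 0 0 0 50;0 0 0 0 0 0 0;0 0 0 0 0 0 0;0 0 0 0 0 0 0;0 0 0 0 0 0 0;0 0 0 0 0 0 0;0 0 0 0 0 0 0"}}

```text
time_s: 28.67
tcp_pos: [657.8, -74.5, 17.6]
eef_rot: [-1.334, 1.336, -1.124]
contact_force: [-0.8, -0.0, 6.1]
finger_gap: 42.7
```

Run:
```python
from h import *
q=R.from_euler('y',10,degrees=True)*R.from_euler('z',-1.2,degrees=True)*tool(-90)
s=manip.get_state()
# weight centre assumed (659.3,-74.9); keep TCP offset; target centre = toe(551,272.7)+22+8
off=s["tcp_pos"]-np.array([659.3,-74.6,0]);print(off)
go(np.array([583,272.7,90])+off,q)
```

```text
[-1.54231384  0.13889297 17.60628555]
t 28.67 pos [657.8 -74.5  17.6] gap 42.7 F [-0.8 -0.   6.1]
 shift(tool now) [-0.3472 -0.0755 -0.091 ]  shift(after turn) [-0.3453 -0.0754 -0.098 ]  turn [-0.0025  0.0196 -0.0004] rows>= 8.8
```

Emit:
{"fn": "play_rows", "kwargs": {"increments": "0 -.008 -.0014 0 0 0 0;0 -.02 -.0035 0 0 0 0;0 -.03 -.0054 0 0 0 0;-.01 -.0306 -.0054 0 .0196 0 0;-.025 .001 -.0055 0 0 0 0;-.035 .0013 -.0075 0 0 0 0;-.035 .0013 -.0075 0 0 0 0;-.035 .0013 -.0075 0 0 0 0;-.035 .0013 -.0075 0 0 0 0;-.035 .0013 -.0075 0 0 0 0"}}

```text
time_s: 29.5
tcp_pos: [615.9, 137.5, 105.1]
eef_rot: [-1.329, 1.353, -1.138]
contact_force: [0.4, 0.6, -5.2]
finger_gap: 42.5
```

Emit:
{"fn": "play_rows", "kwargs": {"increments": "-.035 .0013 -.0075 0 0 0 0;-.035 .0013 -.0075 0 0 0 0;-.035 .0013 -.008 0 0 0 0;-.025 .0013 -.005 0 0 0 0;-.005 0 0 0 0 0 0;0 0 0 0 0 0 0;0 0 0 0 0 0 0;0 0 0 0 0 0 0"}}

```text
time_s: 30.17
tcp_pos: [591.9, 268.9, 104.1]
eef_rot: [-1.329, 1.353, -1.142]
contact_force: [-0.1, 0.0, -5.3]
finger_gap: 42.3
```

Run:
```python
from h import *
q=R.from_euler('y',10,degrees=True)*R.from_euler('z',-1.2,degrees=True)*tool(-90)
go(np.array([583-1.5,272.7,17.6+8]),q)
t=manip.camera("top");crop("top",t,110,180,310,310,4,"pics/c11.png")
```

```text
t 30.17 pos [591.9 268.9 104.1] gap 42.3 F [-0.1  0.  -5.3]
 shift(tool now) [-0.0041  0.0791  0.0033]  shift(after turn) [-0.0039  0.0791  0.0033]  turn [ 0.0002 -0.0027  0.0022] rows>= 1.9
```

Emit:
{"fn": "play_rows", "kwargs": {"increments": "-.002 .02 .001 0 -.0027 .002 0;-.002 .025 .001 0 0 0 0;0 .02 .001 0 0 0 0;0 .01 0 0 0 0 0;0 .0041 0 0 0 0 0;0 .003 .0005 0 0 0 0;0 .002 .0004 0 0 0 0;0 .001 .0002 0 0 0 0;0 0 0 0 0 0 0;0 0 0 0 0 0 0"}}

```text
time_s: 31.05
tcp_pos: [581.2, 276.0, 20.7]
eef_rot: [-1.326, 1.351, -1.135]
contact_force: [0.1, -0.4, -4.6]
finger_gap: 42.6
```

Emit:
{"fn": "play_rows", "kwargs": {"increments": ".001 .001 -.001 0 0 0 0;.001 .001 -.001 0 0 0 0;.001 .0005 -.001 0 0 0 0;0 0 -.001 0 0 0 0;0 .0003 -.001 0 0 0 0;0 .0002 -.001 0 0 0 0;0 0 0 0 0 0 0;0 0 0 0 0 0 0"}}

```text
time_s: 31.72
tcp_pos: [574.0, 273.1, 18.0]
eef_rot: [-1.328, 1.351, -1.134]
contact_force: [0.6, -0.4, -4.7]
finger_gap: 42.6
```

Emit:
{"fn": "play_rows", "kwargs": {"increments": "0 .0002 -.001 0 0 0 0;0 0 0 0 0 0 0;0 0 0 0 0 0 0"}}

```text
time_s: 31.97
tcp_pos: [573.0, 273.0, 17.9]
eef_rot: [-1.328, 1.351, -1.134]
contact_force: [0.6, -0.1, -4.4]
finger_gap: 42.7
```

Emit:
{"fn": "play_rows", "kwargs": {"increments": "0 .0002 -.001 0 0 0 0;0 0 0 0 0 0 0;0 0 0 0 0 0 0"}}

```text
time_s: 32.22
tcp_pos: [572.3, 273.0, 17.9]
eef_rot: [-1.327, 1.351, -1.135]
contact_force: [1.2, -0.3, -5.4]
finger_gap: 42.3
```

Emit:
{"fn": "play_rows", "kwargs": {"increments": "0 .0001 -.0008 0 0 0 0;0 0 0 0 0 0 0;0 0 0 0 0 0 0"}}

```text
time_s: 32.47
tcp_pos: [572.0, 273.0, 18.0]
eef_rot: [-1.326, 1.351, -1.135]
contact_force: [1.9, -0.1, -5.4]
finger_gap: 42.5
```

Run:
```python
from h import *
s=manip.camera("scene");crop("scene",s,400,230,580,370,4.2,"pics/c12.png")
```

```text
(no output)
```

View pics/c12.png

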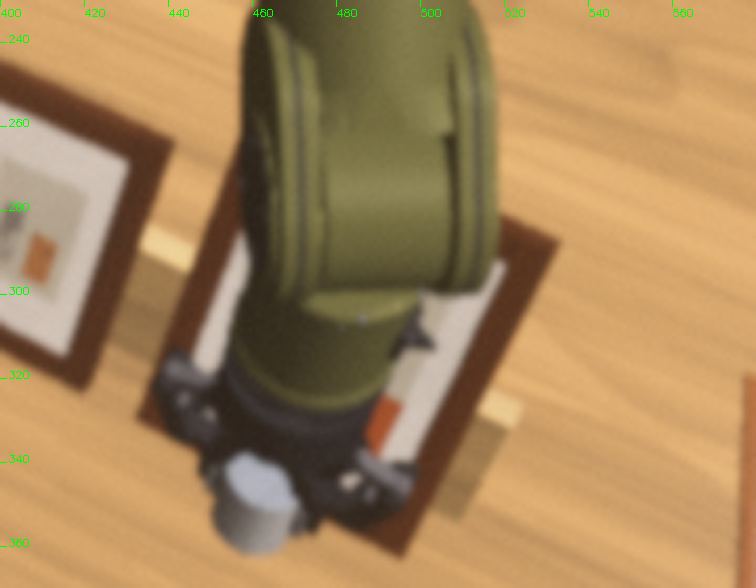

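The weight appears at (462,350) against the lower edge, and the force builds slowly as contact is made. I'll set it down.

Emit:
{"fn": "play_rows", "kwargs": {"increments": "0 .0005 .0001 0 0 0 0;0 .0005 .0001 0 0 0 0;0 0 0 0 0 0 0;0 0 0 0 0 0 0"}}

```text
time_s: 32.85
tcp_pos: [572.0, 273.0, 17.6]
eef_rot: [-1.326, 1.351, -1.135]
contact_force: [2.7, -0.9, 1.8]
finger_gap: 42.6
```

Emit:
{"fn": "play_rows", "kwargs": {"increments": "0 0 0 0 0 0 60;0 0 0 0 0 0 75;0 0 0 0 0 0 85;0 0 0 0 0 0 85;0 0 0 0 0 0 85;0 -.01 0 0 0 0 85;0 -.02 .005 0 0 0 85;0 -.03 .01 0 0 0 85;0 -.035 .01 0 0 0 100;0 -.035 .01 0 0 0 100"}}

```text
time_s: 33.68
tcp_pos: [628.4, 271.9, 140.8]
eef_rot: [-1.329, 1.352, -1.134]
contact_force: [1.6, 0.3, 0.7]
finger_gap: 85.1
```

Emit:
{"fn": "play_rows", "kwargs": {"increments": ".03 -.03 .01 0 0 0 100;.04 -.01 .005 0 0 0 100;.04 0 .005 0 0 0 100;.04 0 0 0 0 0 100;.04 0 0 0 0 0 100;.04 0 0 0 0 0 100;.04 0 0 0 0 0 100;.04 0 0 0 0 0 100;.02 0 0 0 0 0 100;0 0 0 0 0 0 100"}}

```text
time_s: 34.52
tcp_pos: [647.7, -66.7, 174.6]
eef_rot: [-1.327, 1.356, -1.147]
contact_force: [0.4, -0.9, 0.1]
finger_gap: 85.4
```

Run:
```python
from h import *
go((600,0,200),tool(-90))
t=manip.camera("top");a=cv2.resize(t[180:310,105:285],None,fx=4,fy=4,interpolation=cv2.INTER_CUBIC)
s=manip.camera("scene");b=cv2.resize(s[230:380,370:550],(720,600),interpolation=cv2.INTER_CUBIC)
c=cv2.resize(np.hstack([a,b[:520]]),(0,0),fx=.55,fy=.55);cv2.imwrite("pics/f_small.png",c)
cv2.imwrite("pics/f13.png",b);cv2.imwrite("pics/tf.png",t)
b0=cv2.imread("pics/top0.png");d=cv2.absdiff(t,b0).max(2)>40
n,l,st,_=cv2.connectedComponentsWithStats(d.astype(np.uint8));print([x.tolist() for x in st[1:] if x[4]>25])
```

```text
t 34.52 pos [647.7 -66.7 174.6] gap 85.4 F [ 0.4 -0.9  0.1]
 shift(tool now) [-0.0651 -0.0169 -0.0533]  shift(after turn) [-0.0667 -0.0254 -0.0477]  turn [ 0.1749 -0.0291  0.0056] rows>= 2.1
[[192, 106, 135, 373, 23142], [271, 161, 16, 7, 67], [363, 219, 25, 37, 831], [98, 248, 99, 39, 1540], [370, 289, 87, 17, 1114], [317, 295, 37, 14, 378], [510, 371, 130, 109, 8242], [230, 452, 19, 24, 116], [252, 469, 21, 5, 80]]
```

View pics/f13.png

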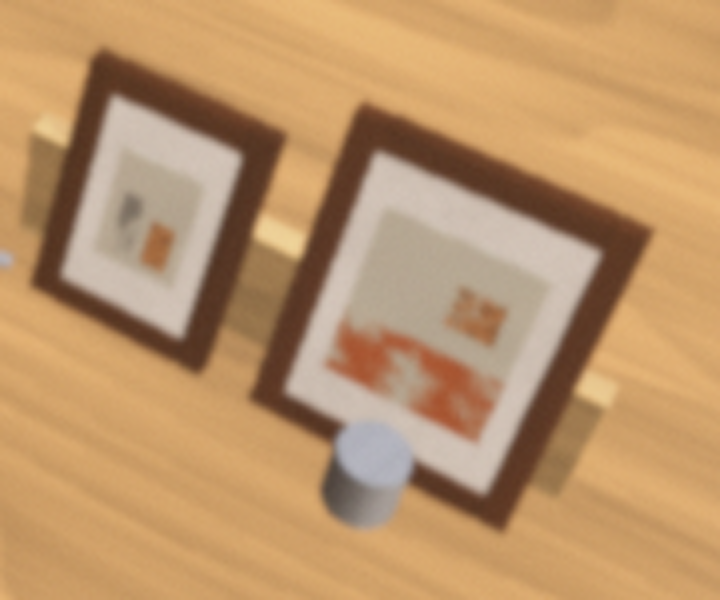

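Run:
```python
from h import *
f=lambda X,Y,z:pt("scene",370+X/4-.4,230+Y/4-.4,z)
w=f(374,455,50);a=f(252,397,3.6);b=f(503,530,3.6)
d=(b-a)/np.linalg.norm(b-a);print(w.round(1),a.round(1),b.round(1),"along",(w-(a+b)/2)@d,"dist",np.cross(d[:2],(w-a)[:2]))
t=cv2.imread("pics/tf.png");m=cv2.inRange(cv2.cvtColor(t,cv2.COLOR_BGR2HSV),(90,8,90),(125,60,220));m[:,:120]=0;m[:,330:]=0;m[:230]=0
n,l,st,c=cv2.connectedComponentsWithStats(m);print([(x.tolist(),k.round(1).tolist()) for x,k in zip(st,c) if 40<x[4]<2000])
print("expected weight top px",proj("top",(573.5,273,50)).round(1))
```

```text
[577.3 272.3  50. ] [547.4 192.8   3.6] [552.4 350.1   3.6] along 1.7701817524134122 dist -27.32036963861597
[([154, 249, 16, 16, 201], [161.4, 256.3])]
expected weight top px [160.9 255.6]<stdin>:4: DeprecationWarning: Arrays of 2-dimensional vectors are deprecated. Use arrays of 3-dimensional vectors instead. (deprecated in NumPy 2.0)
```

Run:
```python
from h import *
t=cv2.imread("pics/tf.png")
for u in (140,150,157,161,165,175):
    print(u,[tuple(int(c) for c in t[v,u]) for v in range(246,282)] if u in(161,) else [int(t[v,u].sum()) for v in range(246,282)])
for x in(495,551.5): print(proj("top",(x,273,3.6)))
print("weight rear base",proj("top",(551.5,273,0)),"front top of frame",proj("top",(509,273,213)),"rear top weight",proj("top",(551.5,273,50)),"front top",proj("top",(595.5,273,50)))
```

```text
140 [407, 397, 389, 411, 407, 422, 416, 419, 416, 414, 416, 407, 394, 364, 363, 371, 386, 377, 384, 386, 324, 200, 172, 302, 286, 278, 293, 267, 242, 284, 347, 369, 242, 132, 129, 132]
150 [395, 383, 385, 411, 409, 421, 422, 429, 417, 414, 411, 391, 382, 380, 367, 373, 381, 378, 398, 382, 355, 230, 161, 299, 269, 223, 270, 298, 293, 300, 315, 397, 285, 150, 129, 130]
157 [399, 392, 399, 438, 456, 457, 452, 447, 446, 447, 443, 441, 451, 456, 467, 459, 461, 427, 395, 387, 360, 222, 157, 279, 268, 238, 239, 280, 302, 299, 300, 387, 279, 134, 104, 134]
161 [(92, 137, 167), (99, 136, 163), (136, 145, 150), (153, 150, 142), (158, 152, 142), (159, 152, 144), (161, 155, 145), (160, 153, 145), (160, 155, 146), (160, 154, 146), (159, 156, 146), (158, 153, 143), (159, 156, 145), (161, 155, 146), (157, 153, 143), (159, 154, 144), (155, 152, 141), (154, 150, 141), (123, 120, 115), (81, 86, 87), (71, 101, 120), (49, 74, 98), (35, 51, 75), (70, 82, 99), (75, 91, 106), (73, 88, 102), (81, 97, 105), (89, 102, 106), (88, 105, 108), (90, 104, 106), (94, 110, 114), (122, 136, 135), (93, 105, 111), (38, 44, 62), (22, 33, 57), (22, 34, 61)]
165 [394, 383, 349, 401, 446, 460, 453, 455, 440, 453, 452, 447, 437, 447, 443, 446, 425, 315, 212, 178, 177, 128, 140, 253, 292, 299, 295, 299, 303, 301, 291, 296, 243, 142, 101, 130]
175 [372, 380, 387, 389, 409, 416, 416, 422, 419, 406, 382, 318, 290, 285, 315, 343, 372, 381, 383, 405, 372, 288, 177, 206, 299, 276, 239, 312, 335, 209, 101, 75, 75, 54, 44, 55]
[164.31374004 288.52061109]
[165.77617363 266.95495426]
weight rear base [166.18129714 267.16396942] front top of frame [136.07634735 271.62722556] rear top weight [160.34629979 264.15352234] front top [161.54685458 247.0299255 ]
```

```bash
python3 -c "
from cell import manip
print(manip.job_done())"
```

```text
the job is handed in; nothing more can be done
None
```

The job was done in the order asked and handed in after about 35 s of robot time. The hand-in gives no verdict.

- **Parcel:** it is flat on the tray floor, confirmed in the top view after release.
- **Prints:** both lean against the backstop, pictures outward. I set them at 15° from upright, about 32 mm apart and within the board's length. The last scene view shows both standing. I did not measure the final lean angle separately.
- **Weight:** it stands upright against the large print's lower front edge, within about 2 mm of the middle.
    - The top view puts the gap at 0 ± 1 mm, and the force rose gently on contact before I set it down.
    - The scene view disagreed and suggested a gap of about 5 mm. I trusted the contact force and the top view, and did not push it again.
- **Other things:** comparing the top views before and after, nothing I could attribute to a bystander had moved. The arm hid part of that picture, so I could not check every item. The arm ended clear of everything.

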